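# Slip-angle check of a film-wrapped pack on the packing bench

### The arm

A 6-joint arm with a two-finger parallel gripper is mounted at the origin on the work surface. World frame = base frame: x ahead of the robot, y to its left, z up, the work surface at z = 0. Lengths are in m, angles in rad, forces in N, time in s.
With the tool pointing down it reaches from about 0.3 to 0.825 m from the base axis. Payload 5.4 kg.
Tool frame: the origin (TCP) lies at the very end of the fingers, on their centre line; the grasp point (between the pads) lies 19 mm behind it; z points along the fingers, y is the line along which they close (so a half turn about z gives the same grasp; the last joint's range is limited). The gripper opens to 92 mm and grips with 3 to 60 N. Pads are 20 mm wide; open, the fingers measure 128 mm over their backs; the gripper's body (75 mm by 189 mm) begins 69 mm behind the grasp point.
Start: joints at [-1.494, 0.158, 1.597, -0, 1.386, -0.21], TCP at [0.163, -0.552, 0.215] pointing down, gripper open.
Joint ranges: [-2.91, 2.91], [-0.94, 2.29], [0.18, 2.7], [-1.29, 4.43], [0.17, 2.64], [-3, 3]. Speed limits (rad/s): [2.57, 2.57, 3.14, 3.14, 3.14, 3.14].

### API

Orientations are given as a rotation vector (axis times angle).
In Python, from workcell import bot gives the robot as it stands. Calls block until the motion is done:
- bot.goto(position, orientation): joint-space move of the TCP to a pose.
- bot.line_to(position, rot=None, max_speed=0.15): straight line of the TCP; rot=None keeps the orientation; max_speed is the mean speed in m/s.
- bot.set_joints(angles): joint-space move.
- bot.set_gripper(opening, newtons=None): opening from 0.0 (shut) to 1.0 (fully open); newtons is the grip in N (None keeps the last); returns when the fingers have stopped.
- bot.hold(seconds).
- bot.inverse_kinematics(position, orientation): joint angles nearest the present ones, or None.
- bot.read_camera(name): name is "scene" or "side" or "wrist"; returns a dict with "pixels" (420x560x3 uint8, blue, green, red), "fx", "fy", "cx", "cy" (pixels), "R" (3x3) and "t" (3): a world point X has camera coordinates R X + t. Camera axes: x right, y down, z forward; pixel columns grow to the right and rows downward; lengths in m; the calibration is good to about 2 mm. A picture is of the moment at which its call begins. There is no depth.
A pose or a line that the arm cannot do raises bot.MotionError and nothing moves.
- bot.job_done(): hands the job in; it is judged then, once.
Readings, each from a call of its own:
- bot.current_clock(): time.
- bot.current_joints(): joint angles.
- bot.current_joint_vel(): joint speeds.
- bot.current_effort(): joint torques, N m.
- bot.current_ee_pos(): TCP position.
- bot.current_tool_rot(): TCP orientation.
- bot.current_contact_force(): force on the tool from outside, world axes, zero at the start.
- bot.current_ft_torque(): the same for the moment, N m.
- bot.current_opening(): opening from 0.0 (shut) to 1.0 (fully open).
- bot.current_grip_force(): force on a finger pad.
Only numpy, scipy, OpenCV 4.12 (cv2) and the standard library are available. Lean on these libraries where they do the work, as an engineer would, in place of code of your own. Each camera call takes 0.05 s, during which the arm holds its last target. There are 200 camera calls.

### The job

Find the slip angle of the white film-wrapped pack: raise the steel plate slowly by its red handle bar, without touching the packs, until the white pack slides down to the black stop, and quit raising right then, because the brown rubber-footed pack beside it must stay where it is; leave the plate standing at that angle. Then note the angle: slide the orange marker along its channel until its steel nose gently touches the top of the raised plate, and let go of it there. Do not disturb the other things on the bench.

Things in the scene. Friction and masses are not known exactly. Their poses are not given: they have to be found in the camera images.
- tester: Blue base of the slip tester, 420 x 290 x 12 mm, fixed to the bench. Origin at bench level under the tilting plate's centre line, 140 mm from the hinge axis. Its x axis points along the plate from the hinge to the handle end, y points across towards the marker's channel, z up. The channel runs along x at y = +145 mm.
- plate_hinge (a point): Middle of the hinge axis (x -140, y 0, z 55 mm of the tester). Turns with the plate: x runs along the plate from hinge to handle, y is the hinge axis (the tester's y), z normal to the plate. The plate is a 280 x 160 x 8 mm steel sheet; its middle plane holds the hinge axis, its top lies 4 mm above.
- plate_handle (a point): Middle of the red round handle bar, 12 mm thick and 100 mm long, parallel to the hinge axis and 340 mm from it, at the free end of the plate (60 mm beyond the plate's edge, open gap of 54 mm between). It is 55 mm above the bench when the plate is flat (43 mm over the blue base). The bar may turn inside a pinch from above.
- plate (a joint): Tilt of the plate in rad, 0 when flat, growing as the handle end is raised, up to 0.8. The hinge is stiff: the plate stays where it is left; raising it at the handle takes about 11 to 16 N.
- film_pack_centre (a point): Centre of the white, blue-banded pack, 60 (along the plate) x 44 x 30 mm, 0.12 kg, lying loose on the plate in one of two lanes 60 mm apart, 135 to 150 mm from the hinge axis. Slips at an unknown tilt of some 0.29 to 0.54 rad, then slides to the black stop lip, where its centre is 66 mm from the hinge axis along the plate.
- rubber_pack_centre (a point): Centre of the brown pack with a black rubber foot, same size and mass, in the other lane, same distance from the hinge. It slips at a tilt only some 0.06 to 0.10 rad above that of the white pack; it must not slip.
- marker_grip (a point): Grip point of the orange marker, on its upright post (20 mm thick along the channel, 26 mm across, top 20 mm higher); 128 mm above the marker's underside, 140 mm above the bench. Axes as the tester's. Loose, 0.35 kg; its foot, 80 x 36 x 14 mm, slides in a channel 39 mm wide. The post's centre line is 65 mm outside the plate's edge.
- marker_nose (a point): On the centre line of the marker's nose, a level steel rod 12 mm thick, pointing from the post towards the tester's -y, over the plate's bare edge strip; 75 mm from the post's centre line, 60 mm above hinge level. It starts near the hinge; moved towards the handle end it meets the plate's top when 10 mm from its middle plane. Over 18 N of contact is too hard: the plate may give way.
- dispenser_centre (a point): Bystander: orange tape dispenser, 150 x 60 x 108 mm, point 50 mm above the bench.
- tape_roll_centre (a point): Bystander: amber roll of tape lying flat, 100 mm across, 48 mm high; its centre.
- small_carton_centre (a point): Bystander: small brown carton, 90 x 110 x 60 mm; its centre.
There are look-alikes about, which are no part of the job. Leave any pink look-alike of the part that bears film_pack_centre alone. Leave any purple look-alike of the part that bears marker_grip alone.

How it is judged:
On the way, in this order (a step that is already met when the one before it is completed fails the run):
1. the white pack has slid down to the stop while the brown one has stayed (x of film_pack_centre in the frame of plate_hinge below 0.074 m and x of rubber_pack_centre in the frame of plate_hinge above 0.12 m and value of joint plate above 0.25 rad), for 0.2 s.
2. the marker's nose touches the top of the raised plate (contact force between marker and plate above 0.5 N), for 0.1 s.
At the end, for the whole second after the job is handed in: The plate stands raised (over 0.25 rad), the white pack lies at the stop (centre under 74 mm from the hinge axis), the brown one is still over 120 mm from it, the marker stands upright in its channel, its nose within 2 mm of touching the plate's top, all at rest and released (all of step 1 and z of marker_nose in the frame of plate_hinge below 0.012 m and z of marker_nose in the frame of tester below 0.119 m and y of marker_nose in the frame of tester between 0.063 and 0.077 m and angle between marker_grip's own z axis and vertical below 0.06 rad and linear speed of each of film_pack, marker below 0.02 m/s).
It fails at once if the brown pack slipped (its centre came within 115 mm of the hinge axis) (x of rubber_pack_centre in the frame of plate_hinge below 0.115 m).
It fails at once if the robot touched a pack (contact force between any of the fingers, the arm and film_pack above 0.3 N or contact force between any of the fingers, the arm and rubber_pack above 0.3 N).
It fails at once if the plate was swung faster than 0.6 rad/s, or lowered again (over 0.1 rad/s) after the white pack reached the stop (velocity of joint plate above 0.6 rad/s or velocity of joint plate below -0.6 rad/s or (x of film_pack_centre in the frame of plate_hinge below 0.074 m and velocity of joint plate below -0.1 rad/s)).
It fails at once if the marker was pressed on the plate with more than 18 N (contact force between marker and plate above 18 N).
It fails at once if a bystander was shifted by more than 20 mm (distance of any of dispenser_centre, tape_roll_centre, small_carton_centre from where it was at the start of the episode above 0.02 m).
It also fails if it takes over 72 s, if anything falls off the work surface, if the arm or the gripper's body presses on something with over 40 N, if the wrist force passes 120 N, or if a joint passes its speed limit or range.

## Working session

There is one attempt and no reset: what is moved stays moved. The work goes in short steps, each a Python script; the robot and the scene stay as the last script left them, time stands still between calls to the robot, and variables do not carry over. Pictures are saved under pics/ and viewed, at most 10 in all, crops included, and the job is handed in when it is done.

```bash
mkdir -p pics; ls; python3 - <<'E'
from workcell import bot
import cv2,numpy as np
for n in("scene","side"):
    c=bot.read_camera(n);cv2.imwrite(f"pics/{n}0.png",c["pixels"]);print(n,c["fx"],c["cx"],c["cy"],np.round(c["R"],4).tolist(),np.round(c["t"],4).tolist())
print(bot.current_clock(),bot.current_tool_rot())
E
```

```text
pics
scene 439.1617072668427 284.4724515960163 212.4118856548858 [[-0.3819, 0.924, -0.0177], [0.5672, 0.2192, -0.7939], [-0.7297, -0.3133, -0.6078]] [0.204, -0.2201, 1.7516]
side 476.7542444432197 276.5100188726523 214.4007148550319 [[-0.9999, -0.003, -0.0169], [0.0124, 0.5573, -0.8302], [0.012, -0.8303, -0.5572]] [0.4999, 0.0699, 1.2843]
0.1 [-3.10767402e+00 -4.48747905e-01 -1.43028777e-04]
```

View pics/scene0.png

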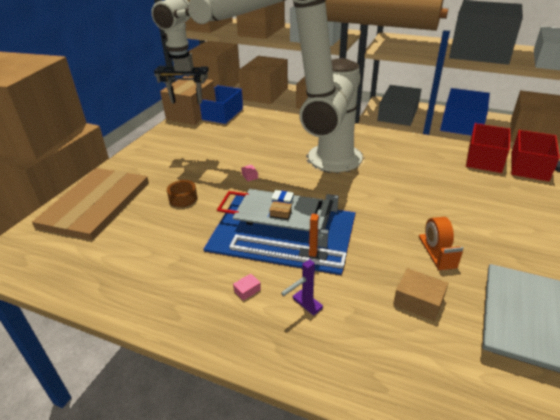

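View pics/side0.png

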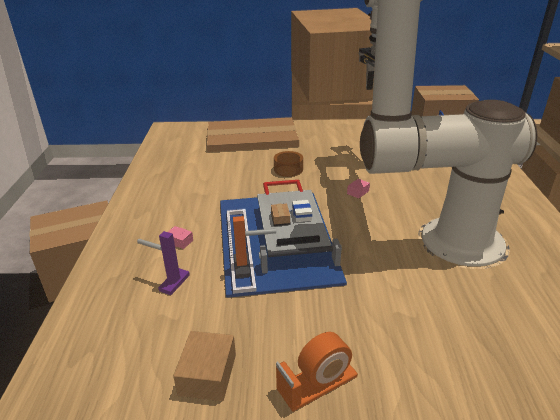

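The tester is at about (282,235) in the scene view and (285,240) in the side view, with the red handle at (232,203) / (282,187). The orange marker is at (314,235) / (240,240). The white, blue-banded pack is at (283,196) / (302,210) and the brown one at (280,210) / (281,214). The look-alikes are the purple marker at (308,285) / (170,265) and pink packs at (247,287) and (250,173); they are off the tester and the wrong colour. I'll confirm in one enlarged crop.

```bash
python3 - <<'E'
import cv2,numpy as np
a=cv2.imread("pics/side0.png")[170:305,205:360];b=cv2.imread("pics/scene0.png")[180:275,200:365]
cv2.imwrite("pics/c1.png",cv2.resize(a,None,fx=4.4,fy=4.4,interpolation=cv2.INTER_CUBIC))
cv2.imwrite("pics/c2.png",cv2.resize(b,None,fx=4.8,fy=4.8,interpolation=cv2.INTER_CUBIC))
E
```

```text
(no output)
```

View pics/c1.png

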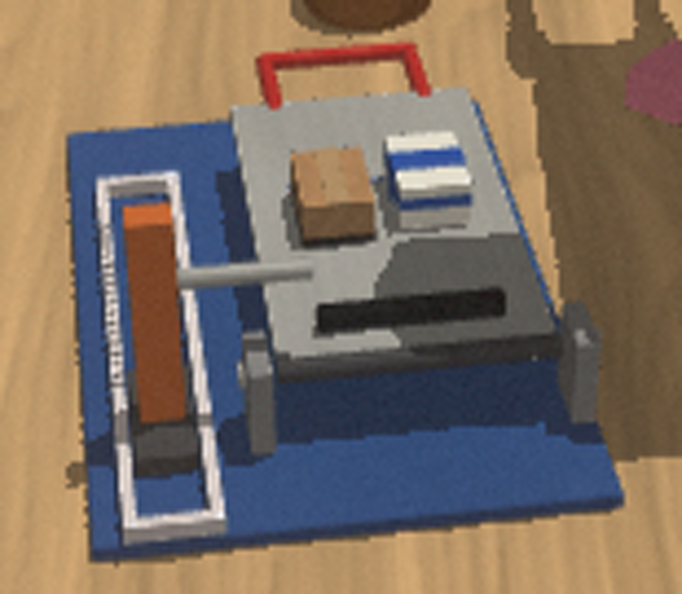

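View pics/c2.png

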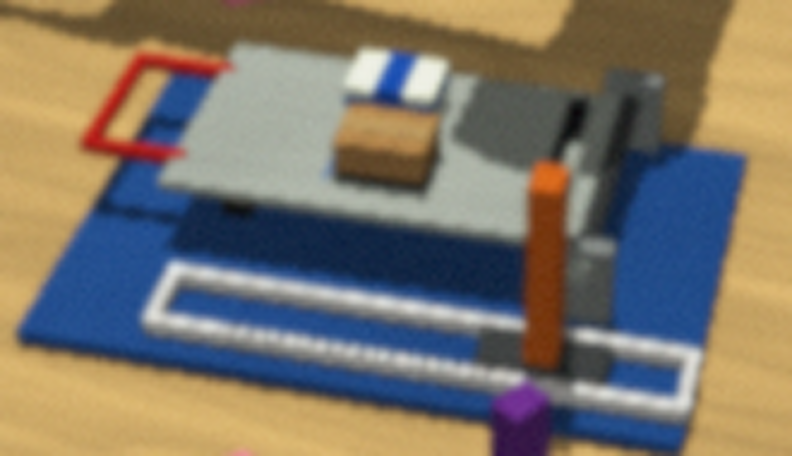

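```bash
cat > h.py <<'E'
from workcell import bot
import numpy as np, cv2
from scipy.spatial.transform import Rotation as Rn
from scipy.optimize import least_squares
def proj(c,X):
    p=np.asarray(X)@np.array(c["R"]).T+c["t"]; return np.c_[c["fx"]*p[:,0]/p[:,2]+c["cx"],c["fy"]*p[:,1]/p[:,2]+c["cy"]]
def T2W(q,P):
    P=np.atleast_2d(P).astype(float); return P@Rn.from_euler('z',q[2]).as_matrix().T+[q[0],q[1],0]
E
python3 - <<'E'
from h import *
cs,cc=bot.read_camera("side"),bot.read_camera("scene")
S=np.array([[232,108],[473,92],[275,355],[560,333],[258,60],[415,48],[149,216]])/4.4+[205,170]
A=np.array([[140,80,59],[140,-80,59],[-140,80,59],[-140,-80,59],[200,50,55],[200,-50,55],[0,145,160]])/1e3
C=np.array([[238,45],[163,185],[139,59],[94,146],[551,173]])/4.8+[200,180]
B=np.array([[140,-80,59],[140,80,59],[200,-50,55],[200,50,55],[0,145,160]])/1e3
def f(q):
    a,b=A.copy(),B.copy();a[-1,0]=b[-1,0]=q[3]
    return np.r_[(proj(cs,T2W(q,a))-S).ravel(),(proj(cc,T2W(q,b))-C).ravel()]
r=least_squares(f,[.4,-.3,-1.57,-.1],loss='soft_l1');print(r.x,np.round(f(r.x).reshape(-1,2),1).tolist())
q=r.x;np.save("q.npy",q)
print("handle",T2W(q,[.2,0,.055]),"grip",T2W(q,[q[3],.145,.14]),"hinge",T2W(q,[-.14,0,.055]))
E
```

```text
[ 0.4588813  -0.03171469 -1.43527916 -0.12826577] [[-1.0, -1.1], [-1.8, -2.0], [0.5, 1.9], [0.2, 0.7], [1.1, -0.1], [-2.0, -0.0], [-0.4, -1.1], [0.3, -0.8], [-0.3, -1.6], [1.2, -0.2], [-0.4, -0.8], [0.6, 0.1]]
handle [[ 0.48590185 -0.22988101  0.055     ]] grip [[0.58522282 0.11496499 0.14      ]] hinge [[0.43996692 0.10700173 0.055     ]]
```

The crop confirms the targets: the white, blue-banded pack (428,180) and the brown pack (333,195) are on the plate, and the orange marker (155,300) is in the channel. Next I'll hover and refine the pose with the wrist camera.

```bash
cat >> h.py <<'E'
def rot(yaw,flip=1):
    y=flip*np.array([np.cos(yaw),np.sin(yaw),0]);z=np.array([0,0,-1.]);return Rn.from_matrix(np.c_[np.cross(y,z),y,z]).as_rotvec()
E
python3 - <<'E'
from h import *
q=np.load("q.npy")
p=T2W(q,[.13,0.03,.40])[0]
for f in(1,-1):
    for w in (p,T2W(q,[.2,0,.036])[0],T2W(q,[.13,0,.25])[0],T2W(q,[-.128,.145,.121])[0],T2W(q,[0,.145,.121])[0]):
        j=bot.inverse_kinematics(w,rot(q[2],f));print(f,None if j is None else np.round(j,2))
j0=bot.current_joints()
f=1 if (lambda a,b:a<b)(*[9 if (j:=bot.inverse_kinematics(p,rot(q[2],k))) is None else abs(np.array(j)[5]) for k in(1,-1)]) else -1
print("flip",f);bot.goto(p,rot(q[2],f));bot.set_gripper(.45,40)
c=bot.read_camera("wrist");cv2.imwrite("pics/w0.png",c["pixels"]);print(bot.current_clock())
E
```

```text
1 [-0.53 -0.01  1.42 -0.    1.74  0.91]
1 [-0.67  0.28  1.84 -0.    1.02  0.77]
1 [-0.57 -0.05  1.75 -0.    1.45  0.87]
1 [-0.01  0.3   1.62 -0.    1.22  1.43]
1 [-0.22  0.31  1.61 -0.    1.22  1.21]
-1 [-0.53 -0.01  1.42 -0.    1.74 -2.23]
-1 [-0.67  0.28  1.84 -0.    1.02 -2.37]
-1 [-0.57 -0.05  1.75 -0.    1.45 -2.27]
-1 [-0.01  0.3   1.62 -0.    1.22 -1.72]
-1 [-0.22  0.31  1.61 -0.    1.22 -1.93]
flip 1
3.1083
```

View pics/w0.png

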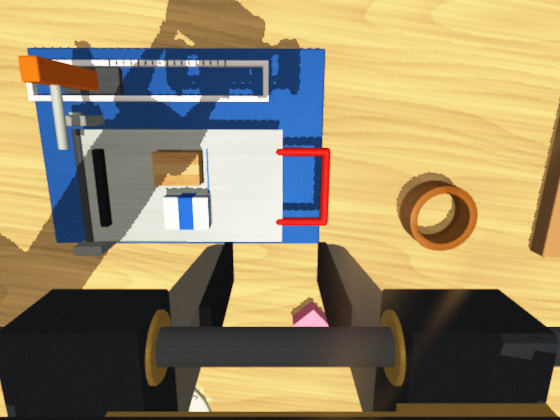

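The wrist view shows the plate corners at (283,129) and (283,242) and the bar running from (326,151) to (326,222). The nose tip is at (63,148), and the packs are at (178,168) brown and (187,212) white. I'll refit with these.

```bash
python3 - <<'E'
from h import *
q0=np.load("q.npy");cw=bot.read_camera("wrist")
W=np.array([[283,129],[283,242],[84,130],[326,151],[326,222]])
A=np.array([[140,80,59],[140,-80,59],[-140,80,59],[200,47,55],[200,-47,55]])/1e3
print(np.round(proj(cw,T2W(q0,A))-W,1).tolist())
f=lambda q:(proj(cw,T2W(q,A))-W).ravel()
r=least_squares(f,q0[:3],loss='soft_l1');print(r.x,np.round(f(r.x).reshape(-1,2),1).tolist())
q=np.r_[r.x,q0[3]]
for xm in(-.12,-.128,-.135):print(xm,proj(cw,T2W(q,[[xm,.07,.115],[xm,.13,.115],[xm-.01,.158,.16],[xm-.01,.132,.16]])).round(1).tolist())
for s in(.142-.14,):print(proj(cw,T2W(q,[[s,.03,.089],[s,-.03,.089]])).round(1).tolist())
np.save("q.npy",q);print("handle",T2W(q,[.2,0,.055]))
E
```

```text
[[-1.1, 0.9], [-1.6, 0.1], [-9.3, 0.1], [-0.9, 3.2], [-3.1, -2.5]]
[ 0.45963535 -0.03437535 -1.43215625] [[0.7, 0.3], [0.5, -0.4], [-7.4, 0.1], [1.0, 2.4], [-1.0, -3.1]]
-0.12 [[70.2, 140.3], [62.9, 88.2], [25.2, 56.7], [29.4, 83.2]]
-0.128 [[63.6, 140.3], [56.1, 88.3], [17.5, 56.8], [21.8, 83.2]]
-0.135 [[57.8, 140.3], [50.1, 88.3], [10.7, 56.8], [15.2, 83.3]]
[[178.5, 169.7], [181.6, 214.1]]
handle [[ 0.48727463 -0.23245632  0.055     ]]
```

```bash
python3 - <<'E'
from h import *
q=np.load("q.npy");R=rot(q[2]);h=T2W(q,[.2,0,.036])[0]
bot.goto(h+[0,0,.1],R);bot.line_to(h,max_speed=.1)
print(bot.current_contact_force(),bot.current_clock())
bot.set_gripper(0.0,40);print(bot.current_opening(),bot.current_grip_force(),bot.current_contact_force(),bot.current_clock())
cw=bot.read_camera("wrist");cv2.imwrite("pics/w1.png",cw["pixels"])
print(bot.current_ee_pos()-h)
E
```

```text
[0.26065737 0.15227687 0.62723862] 5.375
0.11838220135157188 40.00713050365448 [-0.84405534  8.84511852  7.47967535] 5.95
[-0.00028877  0.00272447  0.00013372]
```

View pics/w1.png

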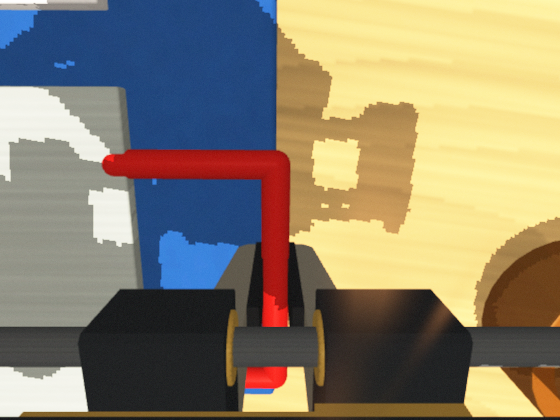

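The wrist view shows the bar at (275,225) held centred between the fingers. Before lifting I'll test the pack tracker.

```bash
cat >> h.py <<'E'
def rect(c,q,th):
    # plate-frame plane z=34mm (pack tops), x 20..260, y 80..-80, 2 px/mm
    k=np.array([[20,80],[260,80],[260,-80],[20,-80]])/1e3
    P=np.c_[-.14+k[:,0]*np.cos(th)-.034*np.sin(th),k[:,1],.055+k[:,0]*np.sin(th)+.034*np.cos(th)]
    H=cv2.getPerspectiveTransform(proj(c,T2W(q,P)).astype(np.float32),np.float32([[0,0],[480,0],[480,320],[0,320]]))
    return cv2.warpPerspective(c["pixels"],H,(480,320))
def packs(c,q,th):
    r=rect(c,q,th);hsv=cv2.cvtColor(r,cv2.COLOR_BGR2HSV);out=[]
    m1=cv2.inRange(hsv,(100,120,40),(130,255,255));m1[:160]=0;m1[278:]=0   # blue band (white lane)
    m2=cv2.inRange(hsv,(5,70,60),(22,255,255));m2[:60]=0;m2[160:]=0         # brown pack
    for m in(m1,m2):
        x=np.nonzero(m)[1];out+=[20+np.median(x)/2 if len(x) else np.nan,len(x)]
    return np.array(out),r
def theta(z0): return np.arcsin((bot.current_ee_pos()[2]-z0)/.34)
E
python3 - <<'E'
from h import *
q=np.load("q.npy");q[1]+=.0027;q[0]-=.0003;np.save("q.npy",q);np.save("z0.npy",bot.current_ee_pos()[2])
im=[]
for n in("side","scene"):
    o,r=packs(bot.read_camera(n),q,0);print(n,o.round(1));im.append(r)
cv2.imwrite("pics/r.png",np.vstack(im)[:600])
E
```

```text
side [  148.   2469.    138.5 20339. ]
scene [  153.  2581.   137. 10797.]
```

View pics/r.png

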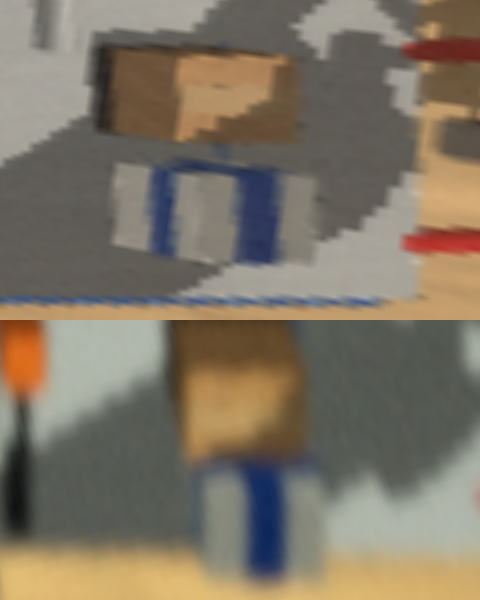

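Top (side view): the white pack with its blue bands is at (215,210) and the brown pack at (205,95). The blue-band signal tracks well. Now I'll lift.

```bash
sed -i 's/m2\[160:\]=0/m2[160:]=0;m2[:,400:]=0/' h.py
cat > lift.py <<'E'
from h import *
import sys
q=np.load("q.npy");z0=float(np.load("z0.npy"))
def cmd(th,v):
    bot.line_to(T2W(q,[-.14+.34*np.cos(th),0,z0+.34*np.sin(th)])[0],max_speed=v)
def look():
    t=theta(z0);c=bot.read_camera("side");o,r=packs(c,q,t);return t,o,c,r
cm=0.;s0=None;n=0
while cm<.62:
    th=theta(z0)
    if cm<.25: cm+=.025;v=.04
    else: cm+=.006;v=.015
    cmd(cm,v);t,o,c,r=look();n+=1
    if s0 is None or t<.05:s0=o[0]
    if n%4==0:print(round(cm,3),round(t,4),o.round(1),round(float(bot.current_contact_force()[2]),1),round(bot.current_clock(),2),flush=True)
    if not(o[0]>s0-8): break
    if o[2]<118 or t>.56: print("??");break
    if bot.current_clock()>45: break
print("stop",cm,t,o,bot.current_clock())
for i in range(4):
    bot.hold(.25);t,o,c,r=look();print(round(t,4),o.round(1))
cv2.imwrite("pics/l1.png",np.vstack([cv2.resize(c["pixels"][130:310,180:380],(480,432)),r[:168]]));np.save("cm.npy",cm)
print(bot.current_clock(),bot.current_contact_force())
E
python3 lift.py
```

```text
0.1 0.1 [  148.5  2347.    126.  14507. ] -9.0 7.75
0.2 0.2003 [  149.   2402.    127.5 13779. ] -7.6 9.38
0.281 0.2799 [  148.5  2367.    129.  13168. ] -11.1 10.94
0.305 0.3036 [  149.   2406.    129.5 12989. ] -11.4 12.28
0.329 0.3277 [  149.  2452.   130. 12861.] -11.8 13.61
0.353 0.3519 [  149.   2533.    130.5 12726. ] -10.9 14.94
0.377 0.376 [  149.  2453.   131. 12574.] -11.9 16.27
0.401 0.4001 [  149.  2478.   131. 12413.] -11.2 17.61
0.425 0.4243 [  149.   2507.    131.5 12296. ] -11.0 18.94
0.449 0.4484 [  149.  2454.   132. 12155.] -11.1 20.27
0.473 0.4725 [  149.   2518.    132.5 12004. ] -10.8 21.61
0.497 0.4966 [  149.  2507.   133. 11968.] -10.9 22.94
0.521 0.5208 [  149.  2592.   133. 11725.] -10.7 24.27
0.545 0.5451 [  114.   2702.    133.5 11695. ] -9.7 25.61
stop 0.5450000000000002 0.5450672390279885 [  114.   2702.    133.5 11695. ] 25.6083
0.5451 [   66.   2940.    133.5 11678. ]
0.5452 [   66.   2901.    133.5 11674. ]
0.5452 [   66.   2960.    133.5 11688. ]
0.5452 [   66.   2899.    133.5 11666. ]
26.8083 [ 5.41992812 -7.48560565 -8.71064869]
```

The white pack slid to the stop (66 mm) at 0.545 rad and the brown one stayed. Next I'll release the handle and go above the marker.

```bash
python3 - <<'E'
from h import *
q=np.load("q.npy");R=rot(q[2]);z0=float(np.load("z0.npy"));t=theta(z0)
bot.set_gripper(.4,20);p=np.array(bot.current_ee_pos());print(bot.current_contact_force())
bot.line_to(p+[0,0,.12],max_speed=.1)
o,r=packs(bot.read_camera("side"),q,t);print(o)
g=T2W(q,[q[3]-.0,.145,.121])[0]
bot.goto(g+[0,0,.14],R);bot.set_gripper(.65)
c=bot.read_camera("wrist");s=bot.read_camera("side")
cv2.imwrite("pics/m0.png",np.hstack([cv2.resize(c["pixels"],(400,300)),cv2.resize(s["pixels"][130:310,170:380],(400,343))[:300]]))
print(bot.current_clock(), proj(c,T2W(q,[[q[3],.145,.16],[q[3],.07,.115]]))*400/560)
E
```

```text
[-1.26644893  0.881602    0.42216544]
[   66.   2924.    133.5 11672. ]
30.6083 [[195.62515121 149.579293  ]
 [195.82743699 197.21581608]]
```

View pics/m0.png

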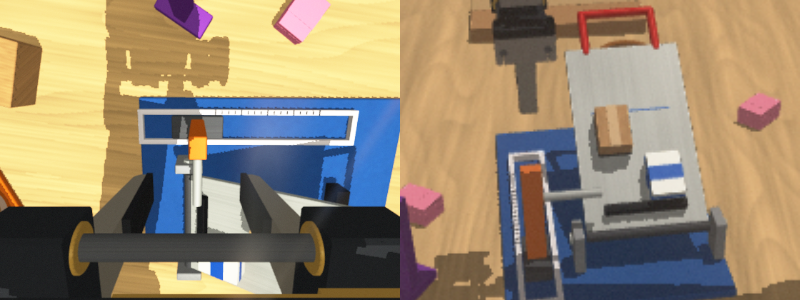

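The left (wrist) half shows the orange post top at (198,147), within about 3 mm of the prediction. The right (side) half shows the white pack at the stop and the brown one still up. Next I'll grip the post and slide the marker.

```bash
cat > mk.py <<'E'
from h import *
q=np.load("q.npy");th=.545;u=np.r_[np.cos(q[2]),np.sin(q[2]),0];v=np.r_[-u[1],u[0],0]
F=lambda:(lambda f:np.array([f@u,f@v,f[2]]))(np.array(bot.current_contact_force()))
g=T2W(q,[q[3]+.002,.145,.121])[0]
bot.line_to(g,max_speed=.1);f0=F();print("down",f0.round(2))
bot.set_gripper(0,10);print(bot.current_opening()*92,bot.current_grip_force(),F().round(2))
p0=T2W(q,[0,0,0])[0];tx=lambda:(np.array(bot.current_ee_pos())-p0)@u
a=np.array(bot.current_ee_pos());x=tx();x0=x;a[2]=g[2]
go=lambda x,s:bot.line_to(a+u*(x-x0),max_speed=s)
print("x start",x)
for x in np.linspace(x0,-.075,4)[1:]:
    go(x,.03);print(round(tx(),4),F().round(2))
    if np.abs(F()).max()>9:print("high");break
else:
    bot.hold(.2);b=F()
    while x<-.045:
        x+=.0006;go(x,.01);bot.hold(.05);f=F()
        if f[0]-b[0]<-3: break
    print("contact",x,tx(),f.round(2),b.round(2))
bot.hold(.2);print(F().round(2),bot.current_clock())
E
python3 mk.py
```

```text
down [-0.01  0.3   0.23]
19.920247367240574 9.998825490474701 [-1.88 -0.25 -0.5 ]
x start -0.1264235576325804
-0.1088 [ 1.56 -1.39  1.08]
-0.0918 [ 0.72 -0.4  -3.96]
-0.0748 [-0.63 -0.2  -3.03]
contact -0.056399999999999895 -0.056655417572840205 [-4.32  0.15 -0.92] [ 0.06 -0.04 -1.78]
[-4.    0.23 -1.11] 44.7083
```

```bash
python3 - <<'E'
from h import *
q=np.load("q.npy")
bot.set_gripper(.6,10);p=np.array(bot.current_ee_pos());bot.line_to(p+[0,0,.16],max_speed=.1);bot.hold(.3)
s=bot.read_camera("side");c=bot.read_camera("scene");print(packs(s,q,.545)[0],bot.current_clock())
cv2.imwrite("pics/e.png",np.hstack([cv2.resize(s["pixels"][160:300,200:340],(400,400),interpolation=2),cv2.resize(c["pixels"][170:275,230:335],(400,400),interpolation=2)]))
print(proj(s,T2W(q,[[-.0564,.145,.16],[-.0564,.07,.115]])).round(1).tolist())
E
```

```text
[   66.   2919.    133.5 11610. ] 47.525
[[236.4, 201.7], [267.4, 214.3]]
```

View pics/e.png

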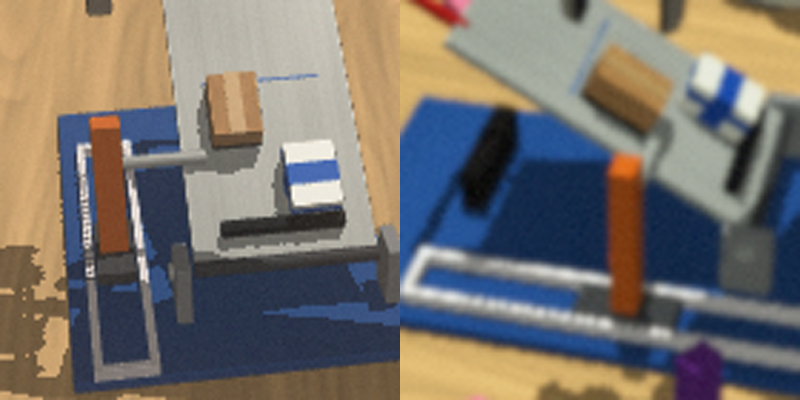

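The post stands upright at (105,185) with the nose tip at (205,157) on the bare strip of the plate. The white pack is at the stop (313,175) and the brown one is still up at (235,108). I'll hand it in.

```bash
python3 -c "
from workcell import bot
print(bot.job_done(),bot.current_clock())"
```

```text
the job is handed in; nothing more can be done
the job is handed in; nothing more can be done
```

The job is handed in with no verdict returned: the white pack slipped at about 0.545 rad and is at the stop, the brown pack stayed put, and the marker was pressed to the plate (about 4 N) and released upright, its nose looking in contact in the last picture.

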